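# Tighten the hold-down on the post cap

## Robot

A 7-joint arm with a two-finger parallel gripper is mounted at the origin on the work surface. World frame = base frame: x ahead of the robot, y to its left, z up, the work surface at z = 0. Lengths are in m, angles in rad, forces in N, time in s.
With the tool pointing down it reaches from about 0.35 to 0.9 m from the base axis. Payload 7.2 kg.
Tool frame: the origin (TCP) lies midway between the tips of the shut fingers; the grasp point (between the pads) lies 19 mm behind it; z points along the fingers, y is the direction in which the jaws open and shut (so a half turn about z gives the same grasp; the last joint's range is limited). The gripper opens to 88 mm and grips with 3 to 60 N. Pads are 20 mm wide; open, the fingers measure 115 mm over their backs; the gripper's body (75 mm by 178 mm) begins 61 mm behind the grasp point.
Start: joints at [-1.227, 0.411, -0.013, 1.596, 0.006, 1.134, -0.082], TCP at [0.25, 0.573, 0.202] pointing down, gripper open.
Joint ranges: [-2.95, 2.95], [-0.29, 1.99], [-1.47, 1.44], [0.14, 2.54], [-1.03, 4.17], [0.13, 1.85], [-2.86, 2.86]. Speed limits (rad/s): [2.39, 2.39, 3.01, 3.01, 3.14, 3.14, 3.14].

## Interface

Orientations are given as a unit quaternion [x, y, z, w].
In Python, from station import r, imaging gives the robot as it stands.
- The arm moves only by the tool jog_arm, never from a script. Its argument "plan" is text: rows parted by semicolons, each of 6 numbers parted by spaces: the shift along the world's x, y, z in mm, then the turn, a rotation vector about the world's x, y, z in rad. In form: x y z ax ay az; .... A call has 1 to 20 rows; each row is the pose to reach, as a shift and turn from the pose measured when the call began; what a row does not reach only later rows make up. A row lasts 1/8 s, in which the tool goes at most 62.5 mm and 10.7 degrees, less where a joint would pass 70% of its speed; a pose out of reach is approached as far as the arm can. A call with a gripper value outside its range is refused whole. "grip" is the closure, from -1 (fully open) to 1 (shut), set as the call begins (left out, the last holds). The fingers move at their own pace and stop on an object; "force" is the grip in N (left out, the last holds). Time passes only in rows, so rows that repeat a pose let the fingers close. It gives the time, the measured TCP pose, the force and the opening at its end, in the units of the state.
- r.observe(): the state, without advancing time (a new reading comes with each control period).
- imaging.capture(name): name is "scene" or "top" or "wrist"; returns a dict with "img" (480x640x3 uint8, blue, green, red), "fx", "fy", "cx", "cy" (pixels), "extrinsics" (4x4, takes a point from camera to world coordinates). Camera axes: x right, y up, looking along -z (the intrinsics and any distortion apply to the point x, -y, -z); pixel columns grow to the right and rows downward; lengths in m; the calibration is good to about 2 mm. A picture is of the moment at which its call begins. There is no depth.
- r.close_job(): hands the job in, once; it reports no verdict.
The state is a dict: "clock": time; "qpos": joint angles; "joint_velocities": joint speeds; "joint_torque": joint torques, N m; "eef_pos": TCP position; "eef_rot": TCP orientation; "wrist_force": force on the tool from outside, world axes, zero at the start; "torque": the same for the moment, N m; "gripper_width": opening from 0.0 (shut) to 1.0 (fully open).
Only numpy, scipy, OpenCV 4.12 (cv2) and the standard library are available. Lean on these libraries where they do the work, as an engineer would, in place of code of your own. Each camera call takes 0.05 s, during which the arm holds its last target.

## Task

Two identical hold-down clamps are screwed to the workbench; one has a dark wooden post cap under its strap, the other is empty. Tighten the brass wing nut of the clamp that holds the post cap: turn it clockwise (seen from above) until its wings lie in line with the metal strap, then let go; the two red dowels beside it leave room for just this short arc. Leave the wing nut of the empty clamp as it is.

Things in the scene. Friction and masses are not known exactly. Their poses are not given: they have to be found in the camera images.
- loaded_grip (a point): Middle of the brass wing nut on the clamp with the post cap: on its upright turning axis, 92 mm above the bench, turning with it (x along the wings, z up). The wings form a flat upright bar 58 mm long (x), 9 mm thick (y), 80 to 104 mm above the bench, to pinch across its thickness from above; the bolt end stays below their top. Under it a hub 26 mm across and the strap (top at 65 mm).
- loaded_nut (a joint): Angle of that wing nut (rad), growing clockwise seen from above, the way it tightens. Starts loose, 0 to 0.3. At 1.2 the wings lie along the strap; hard stop at 1.3, and it cannot go below 0. Stiff (about 0.12 N m), stays where it is left.
- loaded: Clamp fixed to the bench, holding the dark brown post cap (75 x 90 x 35 mm). Origin at bench level under the nut's axis; x along its aluminium strap (210 x 36 mm, centred on the nut), the cap at -x. Two upright red dowels, 14 mm thick, tops at 98 mm, stand 60 mm from the axis at 35 and 215 degrees anticlockwise from x; fingers pinching the wings pass between them through the whole turn.
- empty_ear (a point): Outer end of one wing of the same kind of nut on the other, empty clamp (nothing under its strap): 27 mm from that nut's axis, 92 mm above the bench; x points along the wing, away from the axis. That clamp is otherwise like the first; its nut starts at any angle and must stay so.

How it is judged:
By the outcome, as a careful person would: the job done as asked, in the order asked, and still so for the second after the job is handed in, with the robot touching nothing.
It also fails if it takes over 32 s, if anything falls off the work surface, if the arm or the gripper's body presses on something with over 40 N, if the wrist force passes 120 N, or if a joint passes its speed limit or range.

## Working session

There is one attempt and no reset: what is moved stays moved. The work goes in short steps, Python scripts to look and compute and a tool call to move; the robot and the scene stay as the last step left them, time stands still between calls to the robot, and variables do not carry over. Pictures are saved under pics/ and viewed, and the job is handed in when it is done.

Besides the shell and the picture viewer there is one more tool, called after "Emit:" by a JSON object that holds its "fn" and its "kwargs". jog_arm: Moves the arm, as the interface text tells. Its arguments: {"type":"object","properties":{"plan":{"type":"string"},"grip":{"type":"number"},"force":{"type":"number"}},"required":["plan"]}

```bash
mkdir -p pics
python3 - <<'E'
from station import r, imaging
import cv2,numpy as np
s=r.observe(); print({k:np.round(v,3) for k,v in s.items()})
import pickle
D={}
for n in("scene","top"):
    c=imaging.capture(n); D[n]=c; cv2.imwrite(f"pics/{n}1.png",c["img"]); print(n,c.keys(),c["fx"],c["fy"],c["cx"],c["cy"],np.round(c["extrinsics"],3))
pickle.dump(D,open("d.pkl","wb"))
E
```

```text
{'clock': np.float64(0.0), 'qpos': array([-1.227,  0.412, -0.013,  1.597,  0.006,  1.134, -0.082]), 'joint_velocities': array([-0.001,  0.001,  0.002,  0.   ,  0.001,  0.   ,  0.001]), 'joint_torque': array([-1.0000e-03, -5.8795e+01,  6.4200e-01, -2.9108e+01, -5.4000e-02,
        1.8000e-02,  0.0000e+00]), 'eef_pos': array([0.25 , 0.572, 0.201]), 'eef_rot': array([ 0.204,  0.979, -0.001, -0.   ]), 'wrist_force': array([ 0.328, -0.148, -0.135]), 'torque': array([ 0.016, -0.032,  0.005]), 'gripper_width': np.float64(1.003)}
scene dict_keys(['img', 'fx', 'fy', 'cx', 'cy', 'extrinsics']) 566.8872777291097 566.8872777291097 319.31511610253784 240.66745774556802 [[ 0.106 -0.835  0.54   0.973]
 [ 0.994  0.087 -0.062 -0.024]
 [ 0.005  0.544  0.839  0.764]
 [ 0.     0.     0.     1.   ]]
top dict_keys(['img', 'fx', 'fy', 'cx', 'cy', 'extrinsics']) 462.575990947872 462.575990947872 317.90557336587125 239.09795879027465 [[ 0.212  0.957 -0.198  0.418]
 [-0.977  0.208 -0.042  0.   ]
 [ 0.001  0.202  0.979  0.733]
 [ 0.     0.     0.     1.   ]]
```

View pics/scene1.png

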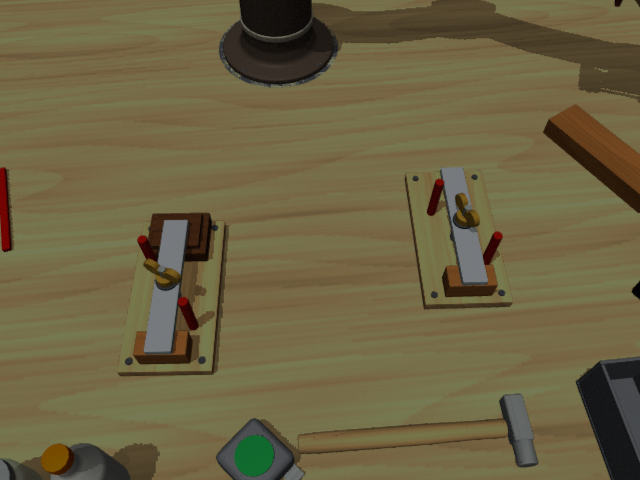

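View pics/top1.png

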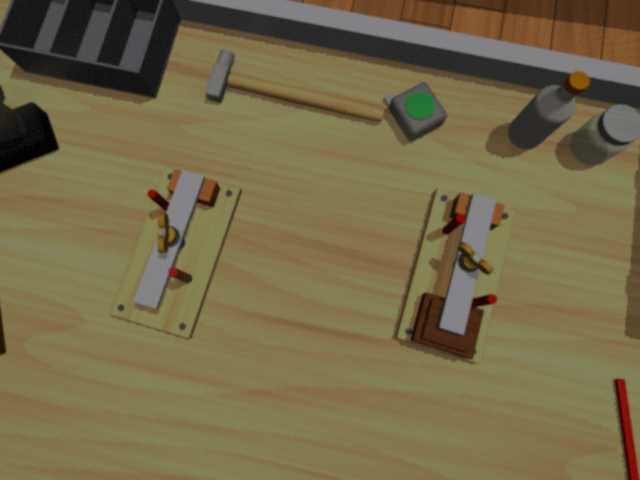

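The post cap is under the clamp at the left in the scene view (nut ≈ (163,274)) and at the right in the top view (nut ≈ (475,259)). The top view shows its dowel tops at about (461,218) and (491,299). The empty clamp is on the other side.

```bash
cat > h.py <<'E'
import numpy as np,pickle,cv2
def ray(c,u,v):
    d=np.array([(u-c["cx"])/c["fx"],-(v-c["cy"])/c["fy"],-1.]); E=np.array(c["extrinsics"]); return E[:3,3],E[:3,:3]@d
def onz(c,u,v,z):
    o,d=ray(c,u,v); return o+d*(z-o[2])/d[2]
def proj(c,p):
    E=np.array(c["extrinsics"]); q=E[:3,:3].T@(np.array(p)-E[:3,3]); return np.array([c["cx"]-c["fx"]*q[0]/q[2],c["cy"]+c["fy"]*q[1]/q[2]])
E
python3 - <<'E'
from h import *
D=pickle.load(open("d.pkl","rb"))
B={"scene":(110,200,240,380),"top":(390,180,520,365)}
for n,(a,b,c,d) in B.items():
    im=D[n]["img"][b:d,a:c]
    cv2.imwrite(f"pics/{n}_crop.png",cv2.resize(im,None,fx=3.2,fy=3.2,interpolation=cv2.INTER_CUBIC))
    h=cv2.cvtColor(im,cv2.COLOR_BGR2HSV)
    H,S,V=[h[...,i].astype(int) for i in range(3)]
    for nm,m in (("red",((H<5)|(H>175))&(S>180)&(V>60)),("strap",(S<60)&(V>90)),("brass",(H>14)&(H<26)&(S>150))):
        nn,l,st,ce=cv2.connectedComponentsWithStats(m.astype(np.uint8))
        for i in range(1,nn):
            if st[i,4]>25: print(n,nm,st[i]+[a,b,0,0,0],np.round(ce[i]+[a,b],1), np.round(cv2.minAreaRect(np.argwhere(l==i)[:,::-1].astype(np.float32))[0]+np.array([a,b]),1),cv2.boxPoints(cv2.minAreaRect(np.argwhere(l==i)[:,::-1].astype(np.float32))).round(1).tolist())
E
```

```text
scene red [138 236   9   8  53] [141.5 239.2] [142.  239.5] [[28.0, 43.0], [28.0, 36.0], [36.0, 36.0], [36.0, 43.0]]
scene red [178 297  10   9  70] [182.3 301.3] [182.5 301. ] [[68.0, 97.0], [77.0, 97.0], [77.0, 105.0], [68.0, 105.0]]
scene strap [ 158  220   30   54 1193] [172.2 244.6] [171.8 245.3] [[46.29999923706055, 70.5], [53.5, 16.899999618530273], [77.30000305175781, 20.0], [70.0999984741211, 73.69999694824219]]
scene strap [ 144  282   35   70 1671] [161.  319.9] [161.1 318. ] [[33.29999923706055, 150.89999389648438], [42.599998474121094, 81.5999984741211], [68.9000015258789, 85.0999984741211], [59.599998474121094, 154.39999389648438]]
scene brass [144 258  38  29 460] [162.4 273.6] [160.3 274.4] [[28.0, 74.0], [36.599998474121094, 56.79999923706055], [72.5999984741211, 74.80000305175781], [64.0, 92.0]]
scene brass [184 346   8  17  34] [188.9 354.1] [187.5 354. ] [[74.0, 146.0], [81.0, 146.0], [81.0, 162.0], [74.0, 162.0]]
scene brass [146 355  11   9  31] [150.8 359.5] [150.7 359.5] [[35.0, 161.60000610351562], [36.900001525878906, 154.6999969482422], [46.5, 157.399993896
[... 531 characters left out ...]
5] [[97.0, 115.0], [105.0, 115.0], [105.0, 122.0], [97.0, 122.0]]
top strap [ 462  193   35   69 1390] [478.5 223.3] [476.9 227.1] [[67.0, 76.4000015258789], [82.5, 11.899999618530273], [106.80000305175781, 17.700000762939453], [91.30000305175781, 82.30000305175781]]
top strap [ 440  262   40   73 1615] [458.8 300.3] [459.5 298.1] [[48.599998474121094, 148.39999389648438], [65.4000015258789, 81.5999984741211], [90.30000305175781, 87.80000305175781], [73.5999984741211, 154.60000610351562]]
top brass [458 244  35  30 404] [473.  259.7] [472. 261.] [[60.099998474121094, 74.4000015258789], [71.69999694824219, 60.599998474121094], [103.9000015258789, 87.5999984741211], [92.19999694824219, 101.5]]
```

```bash
ls pics
```

```text
scene1.png
scene_crop.png
top1.png
top_crop.png
```

View pics/top_crop.png

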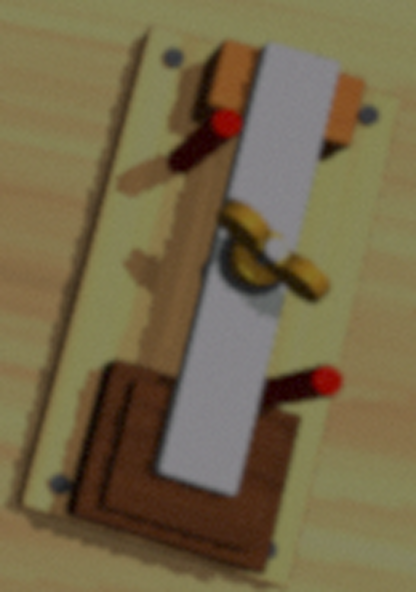

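View pics/scene_crop.png

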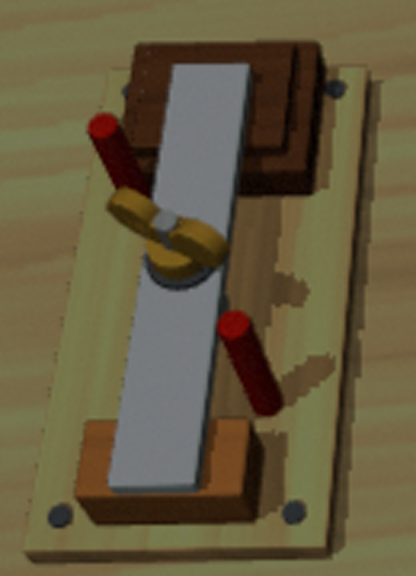

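Run:
```python
from h import *
D=pickle.load(open("d.pkl","rb"))
f=3.2
def full(n,u,v):
    o={"scene":(110,200),"top":(390,180)}[n]; return onz, (u/f+o[0],v/f+o[1])
def P(n,u,v,z): return onz(D[n],*full(n,u,v)[1],z)
d={"top":[(460.2,218.3),(491,298.5)],"scene":[(182.3,301.3),(141.5,239.2)]}
for n,q in d.items():
    a,b=[onz(D[n],*p,.098) for p in q]
    e=a-b; print(n,"dowels",a.round(4),b.round(4),"mid",((a+b)/2).round(4),"dist",np.linalg.norm(e).round(4),"ang",np.degrees(np.arctan2(e[1],e[0])).round(1))
S={"top":[(265,43),(340,63),(157,472),(238,495)],"scene":[(110,487),(198,490),(172,65),(250,65)]}
for n,q in S.items():
    p=[P(n,*x,.065) for x in q]; a=(p[0]+p[1])/2;b=(p[2]+p[3])/2;e=a-b
    print(n,"strap mid",((a+b)/2).round(4),"len",np.linalg.norm(e).round(4),"w",np.linalg.norm(p[0]-p[1]).round(4),"ang",np.degrees(np.arctan2(e[1],e[0])).round(1))
W={"top":[(232,205),(318,268)],"scene":[(118,190),(218,238)]}
W={"top":[(240,214),(312,275)],"scene":[(128,202),(209,240)]}
for n,q in W.items():
  for z in(.098,.104):
    a,b=[P(n,*x,z) for x in q]; e=a-b
    print(n,"ears",a.round(4),b.round(4),((a+b)/2).round(4),np.linalg.norm(e).round(4),"ang",np.degrees(np.arctan2(e[1],e[0])).round(1))
```

```text
top dowels [ 0.6179 -0.1623  0.098 ] [ 0.5151 -0.2205  0.098 ] mid [ 0.5665 -0.1914  0.098 ] dist 0.1181 ang 29.5
scene dowels [ 0.6197 -0.1636  0.098 ] [ 0.5162 -0.2226  0.098 ] mid [ 0.5679 -0.1931  0.098 ] dist 0.1192 ang 29.7
top strap mid [ 0.5661 -0.1927  0.065 ] len 0.2074 w 0.0359 ang -4.8
scene strap mid [ 0.5693 -0.1916  0.065 ] len 0.2099 w 0.0359 ang -4.6
top ears [ 0.5786 -0.1751  0.098 ] [ 0.5586 -0.2095  0.098 ] [ 0.5686 -0.1923  0.098 ] 0.0398 ang 59.9
top ears [ 0.5771 -0.1734  0.104 ] [ 0.5573 -0.2076  0.104 ] [ 0.5672 -0.1905  0.104 ] 0.0395 ang 59.9
scene ears [ 0.5567 -0.2087  0.098 ] [ 0.579  -0.1739  0.098 ] [ 0.5678 -0.1913  0.098 ] 0.0413 ang -122.6
scene ears [ 0.5605 -0.207   0.104 ] [ 0.5825 -0.1725  0.104 ] [ 0.5715 -0.1898  0.104 ] 0.041 ang -122.6
```

Emit:
{"fn": "jog_arm", "kwargs": {"plan": "20 -48 0 0 0 -0.106; 40 -96 0 0 0 -0.211; 60 -143 0 0 0 -0.317; 79 -191 0 0 0 -0.423; 99 -239 0 0 0 -0.528; 119 -287 0 0 0 -0.634; 139 -334 0 0 0 -0.739; 159 -382 0 0 0 -0.845; 179 -430 0 0 0 -0.951; 199 -478 0 0 0 -1.056; 218 -525 0 0 0 -1.162; 238 -573 0 0 0 -1.268; 258 -621 0 0 0 -1.373; 278 -669 0 0 0 -1.479; 298 -716 0 0 0 -1.584; 318 -764 0 0 0 -1.69; 318 -764 0 0 0 -1.69; 318 -764 0 0 0 -1.69", "grip": -1, "force": 40}}

```text
clock: 2.35
eef_pos: [0.5676, -0.1911, 0.2003]
eef_rot: [0.868, 0.497, -0.001, -0.001]
wrist_force: [-0.6, 1.2, 0.2]
gripper_width: 0.999
```

Run:
```python
from station import r, imaging
import cv2,numpy as np,pickle
s=r.observe(); print({k:np.round(v,4) for k,v in s.items()})
c=imaging.capture("wrist"); pickle.dump(c,open("w.pkl","wb")); cv2.imwrite("pics/wrist2.png",c["img"]); print(np.round(c["extrinsics"],3))
```

```text
{'clock': np.float64(2.35), 'qpos': array([-0.2461,  0.4224,  0.6738,  1.6955, -0.2872,  1.1278, -0.0202]), 'joint_velocities': array([-0.0232, -0.0165, -0.0114,  0.0108,  0.0005, -0.0011,  0.0019]), 'joint_torque': array([ 1.43020e+00, -5.00060e+01,  9.70210e+00, -2.81438e+01,
        3.81000e-02, -3.80000e-02, -1.10000e-03]), 'eef_pos': array([ 0.5676, -0.1911,  0.2003]), 'eef_rot': array([ 0.8677,  0.4971, -0.0009, -0.0012]), 'wrist_force': array([-0.5762,  1.1698,  0.2363]), 'torque': array([ 0.0101,  0.0774, -0.0005]), 'gripper_width': np.float64(0.9993)}
[[ 0.863  0.488  0.134  0.604]
 [-0.506  0.834  0.22  -0.13 ]
 [-0.004 -0.258  0.966  0.383]
 [ 0.     0.     0.     1.   ]]
```

View pics/wrist2.png

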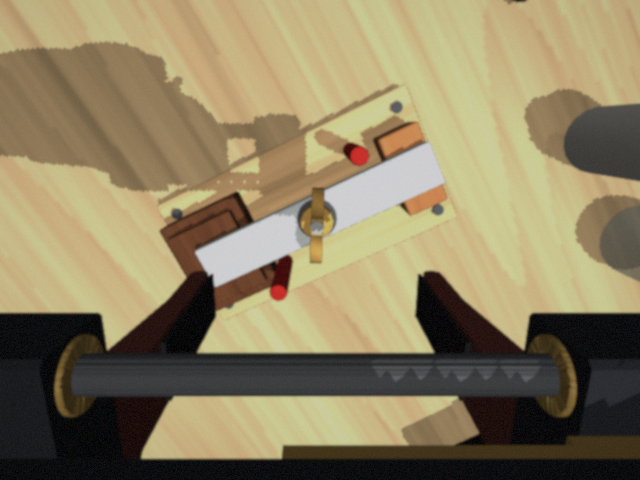

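The wrist view shows the wings at about (318,188)–(315,262), nearly square to the jaw line. The dowel tops are at (359,155) and (279,293).

Run:
```python
from h import *
c=pickle.load(open("w.pkl","rb")); im=c["img"]
h=cv2.cvtColor(im,cv2.COLOR_BGR2HSV); H,S,V=[h[...,i].astype(int) for i in range(3)]
m=((H<5)|(H>175))&(S>180)&(V>150)
n,l,st,ce=cv2.connectedComponentsWithStats(m.astype(np.uint8))
pts=[ce[i] for i in range(1,n) if st[i,4]>40]; print(pts)
a,b=[onz(c,*p,.098) for p in pts[:2]]; e=a-b
print(a,b,(a+b)/2,np.linalg.norm(e),np.degrees(np.arctan2(e[1],e[0])))
for z,p,q in((.104,(318.5,188),(316,262)),(.065,(204.5,267),(436,160.5))):
    a,b=onz(c,*p,z),onz(c,*q,z);e=a-b;print(a.round(4),b.round(4),((a+b)/2).round(4),np.linalg.norm(e).round(4),np.degrees(np.arctan2(e[1],e[0])).round(1))
cv2.imwrite("pics/w_crop.png",cv2.resize(im[140:310,180:460],None,fx=2.8,fy=2.8,interpolation=cv2.INTER_CUBIC))
R=cv2.Rodrigues
```

```text
[array([358.92592593, 155.58024691]), array([277.82716049, 291.91358025])]
[ 0.61982814 -0.16074043  0.098     ] [ 0.51692541 -0.21928387  0.098     ] [ 0.56837677 -0.19001215  0.098     ] 0.11839048515395077 29.63642387842905
[ 0.5844 -0.1653  0.104 ] [ 0.5554 -0.2115  0.104 ] [ 0.5699 -0.1884  0.104 ] 0.0545 57.8
[ 0.4655 -0.1794  0.065 ] [ 0.6718 -0.1981  0.065 ] [ 0.5687 -0.1888  0.065 ] 0.2071 174.8
```

View pics/w_crop.png

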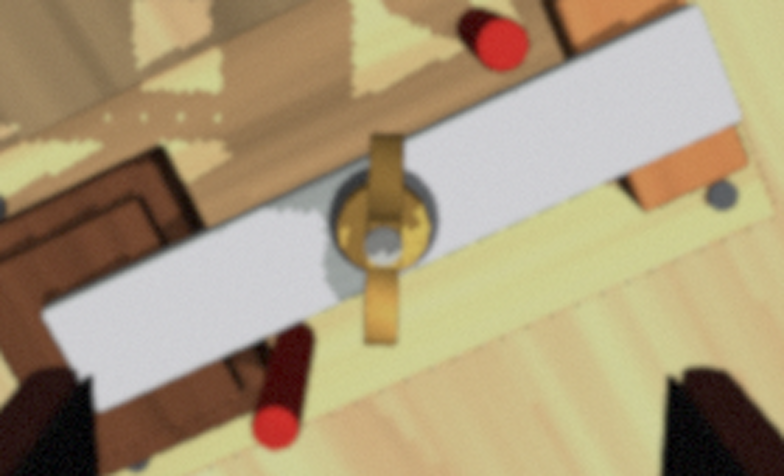

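Emit:
{"fn": "jog_arm", "kwargs": {"plan": "0 0 -20 0 0 -0.03; 0 0 -45 0 0 -0.03; 0 0 -70 0 0 -0.03; 0 0 -90 0 0 -0.03; 0 0 -105 0 0 -0.03; 0 0 -115 0 0 -0.03; 0 0 -115 0 0 -0.03; 0 0 -115 0 0 -0.03"}}

```text
clock: 3.4
eef_pos: [0.5681, -0.1905, 0.0862]
eef_rot: [0.875, 0.485, -0.0, -0.001]
wrist_force: [0.6, 0.1, -0.1]
gripper_width: 0.999
```

Run:
```python
from station import r, imaging
import cv2,numpy as np,pickle
s=r.observe(); print({k:np.round(s[k],4) for k in("eef_pos","eef_rot","wrist_force","qpos")})
c=imaging.capture("wrist"); cv2.imwrite("pics/wrist3.png",c["img"])
```

```text
{'eef_pos': array([ 0.5681, -0.1905,  0.0862]), 'eef_rot': array([ 8.748e-01,  4.845e-01, -2.000e-04, -1.000e-03]), 'wrist_force': array([ 0.567 ,  0.086 , -0.1283]), 'qpos': array([-0.1946,  0.5493,  0.6116,  1.8076, -0.3909,  0.9095,  0.0337])}
```

View pics/wrist3.png

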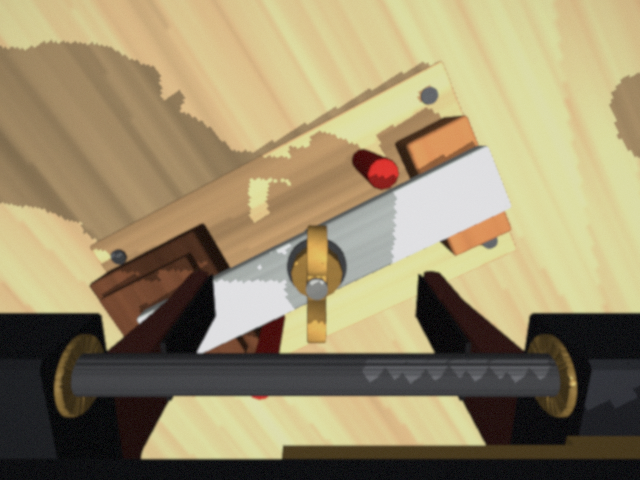

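The bar (column ≈317) is centred between the fingertips (207 and 433) and upright in the image, so I'm closing on it.

Emit:
{"fn": "jog_arm", "kwargs": {"plan": "0 0 -1 0 0 0; 0 0 -1 0 0 0; 0 0 -1 0 0 0; 0 0 -1 0 0 0; 0 0 -1 0 0 0; 0 0 -1 0 0 0; 0 0 -1 0 0 0; 0 0 -1 0 0 0; 0 0 -1 0 0 0; 0 0 -1 0 0 0", "grip": 1, "force": 35}}

```text
clock: 4.7
eef_pos: [0.5681, -0.1906, 0.0852]
eef_rot: [0.875, 0.484, -0.0, -0.001]
wrist_force: [0.4, 0.1, 0.2]
gripper_width: 0.002
```

Run:
```python
from station import r, imaging
import numpy as np
s=r.observe(); print({k:np.round(s[k],4) for k in("eef_pos","eef_rot","wrist_force","torque","gripper_width","qpos")}); q=s["eef_rot"]; print(np.degrees(2*np.arctan2(q[1],q[0])))
```

```text
{'eef_pos': array([ 0.5681, -0.1906,  0.0852]), 'eef_rot': array([ 8.748e-01,  4.845e-01, -1.000e-04, -9.000e-04]), 'wrist_force': array([0.3953, 0.0668, 0.2065]), 'torque': array([-0.036 ,  0.0792,  0.0095]), 'gripper_width': np.float64(0.0022), 'qpos': array([-0.1939,  0.5504,  0.6108,  1.8083, -0.3918,  0.9076,  0.0344])}
57.958166324515936
```

The gripper reports fully shut at 0.002, but 9 mm of bar should read about 0.1. Looking before doing anything else.

Run:
```python
from station import r, imaging
import cv2,numpy as np,pickle
D={}
for n in("wrist","scene","top"):
    c=imaging.capture(n); D[n]=c; cv2.imwrite(f"pics/{n}4.png",c["img"])
pickle.dump(D,open("d4.pkl","wb"))
cv2.imwrite("pics/s4c.png",cv2.resize(D["scene"]["img"][150:390,60:300],None,fx=2.5,fy=2.5,interpolation=cv2.INTER_CUBIC))
```

```text
(no output)
```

View pics/wrist4.png

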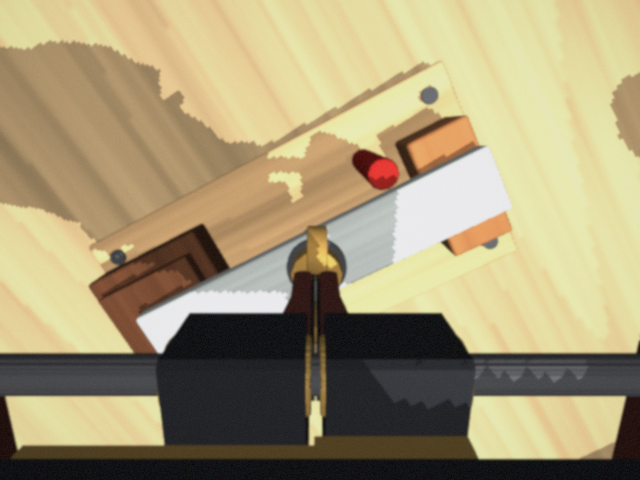

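View pics/s4c.png

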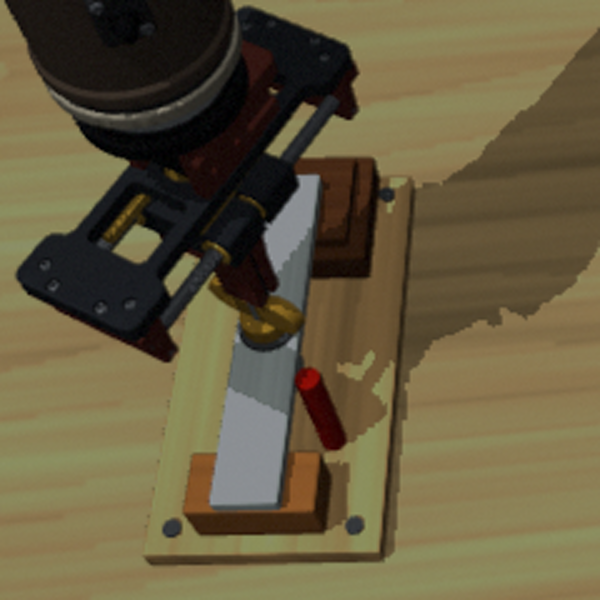

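The fingers shut above a dip in the middle of the wings, where the bolt shows between the two raised ears. The ears haven't turned. I'll reopen, go lower and close again; if they land on the 26 mm hub instead, the width will show it.

Emit:
{"fn": "jog_arm", "kwargs": {"plan": "0 0 0 0 0 0; 0 0 0 0 0 0; 0 0 0 0 0 0; 0 0 0 0 0 0; 0 0 0 0 0 0; 0 0 0 0 0 0; 0 0 -4 0 0 0; 0 0 -8 0 0 0; 0 0 -12 0 0 0; 0 0 -12 0 0 0; 0 0 -12 0 0 0", "grip": -0.1}}

```text
clock: 6.22
eef_pos: [0.5681, -0.1906, 0.0732]
eef_rot: [0.875, 0.484, -0.0, -0.001]
wrist_force: [0.1, 0.1, 0.2]
gripper_width: 0.55
```

Emit:
{"fn": "jog_arm", "kwargs": {"plan": "0 0 0 0 0 0; 0 0 0 0 0 0; 0 0 0 0 0 0; 0 0 0 0 0 0; 0 0 0 0 0 0; 0 0 0 0 0 0; 0 0 0 0 0 0", "grip": 1, "force": 20}}

```text
clock: 7.1
eef_pos: [0.5686, -0.1909, 0.0733]
eef_rot: [0.875, 0.484, 0.0, -0.0]
wrist_force: [3.7, -1.6, -1.9]
gripper_width: 0.101
```

Run:
```python
from station import r, imaging
import cv2,numpy as np,pickle
s=r.observe(); print({k:np.round(s[k],4) for k in("eef_pos","eef_rot","wrist_force","torque","gripper_width","qpos")}); q=s["eef_rot"]; print(np.degrees(2*np.arctan2(q[1],q[0])))
c=imaging.capture("wrist"); cv2.imwrite("pics/wrist5.png",c["img"])
```

```text
{'eef_pos': array([ 0.5686, -0.1909,  0.0733]), 'eef_rot': array([ 8.748e-01,  4.844e-01,  1.000e-04, -5.000e-04]), 'wrist_force': array([ 3.6994, -1.6335, -1.8646]), 'torque': array([-0.4267, -0.5511, -0.1085]), 'gripper_width': np.float64(0.1011), 'qpos': array([-0.1863,  0.5657,  0.6013,  1.8163, -0.4037,  0.885 ,  0.0436])}
57.94657991431579
```

View pics/wrist5.png

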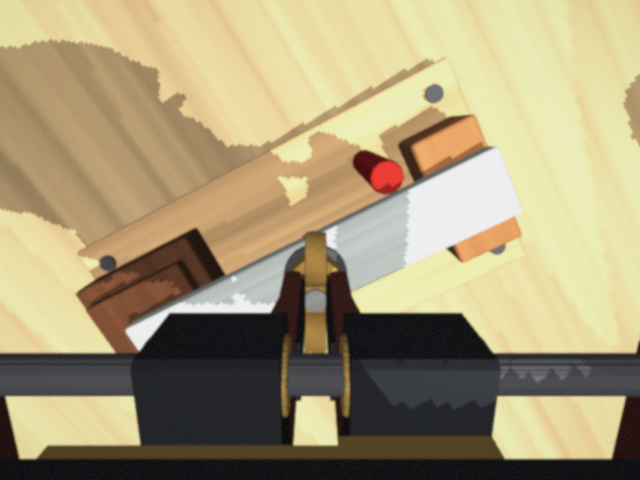

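The gripper now reads 0.101, or 8.9 mm, which matches the 9 mm bar. The pads are pinching it either side of the bolt. I'll do the first half of the turn.

Emit:
{"fn": "jog_arm", "kwargs": {"plan": "0 0 0 0 0 -0.07; 0 0 0 0 0 -0.14; 0 0 0 0 0 -0.21; 0 0 0 0 0 -0.28; 0 0 0 0 0 -0.35; 0 0 0 0 0 -0.42; 0 0 0 0 0 -0.5; 0 0 0 0 0 -0.5", "grip": 1, "force": 35}}

```text
clock: 8.15
eef_pos: [0.5689, -0.1912, 0.0733]
eef_rot: [0.967, 0.253, 0.0, 0.0]
wrist_force: [4.2, -2.9, -3.6]
gripper_width: 0.101
```

Run:
```python
from station import r, imaging
import cv2,numpy as np,pickle
s=r.observe(); print({k:np.round(s[k],4) for k in("eef_pos","eef_rot","wrist_force","torque","gripper_width","qpos")}); q=s["eef_rot"]; print(np.degrees(2*np.arctan2(q[1],q[0])))
c=imaging.capture("wrist"); cv2.imwrite("pics/wrist6.png",c["img"])
```

```text
{'eef_pos': array([ 0.5689, -0.1912,  0.0733]), 'eef_rot': array([9.674e-01, 2.532e-01, 3.000e-04, 1.000e-04]), 'wrist_force': array([ 4.1975, -2.9073, -3.5827]), 'torque': array([-0.7014, -0.6627, -0.0148]), 'gripper_width': np.float64(0.101), 'qpos': array([-0.2711,  0.6028,  0.7326,  1.8218, -0.5011,  0.9106, -0.3684])}
29.33116917885005
```

View pics/wrist6.png

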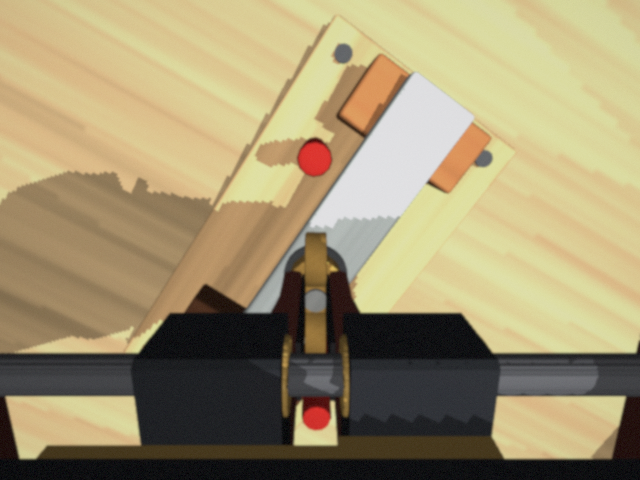

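The nut follows the jaws: the wings stay upright in the image while the clamp has swung around, and forces are small. About 34.5° (0.602 rad) remains.

Emit:
{"fn": "jog_arm", "kwargs": {"plan": "0 0 0 0 0 -0.07; 0 0 0 0 0 -0.14; 0 0 0 0 0 -0.21; 0 0 0 0 0 -0.28; 0 0 0 0 0 -0.35; 0 0 0 0 0 -0.42; 0 0 0 0 0 -0.49; 0 0 0 0 0 -0.55; 0 0 0 0 0 -0.602; 0 0 0 0 0 -0.602; 0 0 0 0 0 -0.602"}}

```text
clock: 9.57
eef_pos: [0.569, -0.1918, 0.0733]
eef_rot: [0.999, -0.044, 0.001, 0.001]
wrist_force: [2.9, -4.0, -4.1]
gripper_width: 0.103
```

Run:
```python
from station import r, imaging
import cv2,numpy as np,pickle
s=r.observe(); print({k:np.round(s[k],4) for k in("eef_pos","eef_rot","wrist_force","torque","gripper_width","qpos")}); q=s["eef_rot"]; print(np.degrees(2*np.arctan2(q[1],q[0])))
c=imaging.capture("wrist"); cv2.imwrite("pics/wrist7.png",c["img"]); pickle.dump(c,open("w7.pkl","wb"))
```

```text
{'eef_pos': array([ 0.569 , -0.1918,  0.0733]), 'eef_rot': array([ 9.99e-01, -4.38e-02,  6.00e-04,  6.00e-04]), 'wrist_force': array([ 2.8767, -3.9788, -4.0789]), 'torque': array([-0.837 , -0.6674,  0.0251]), 'gripper_width': np.float64(0.1031), 'qpos': array([-0.3627,  0.6623,  0.8875,  1.8272, -0.6226,  0.956 , -0.8598])}
-5.016138986273149
```

View pics/wrist7.png

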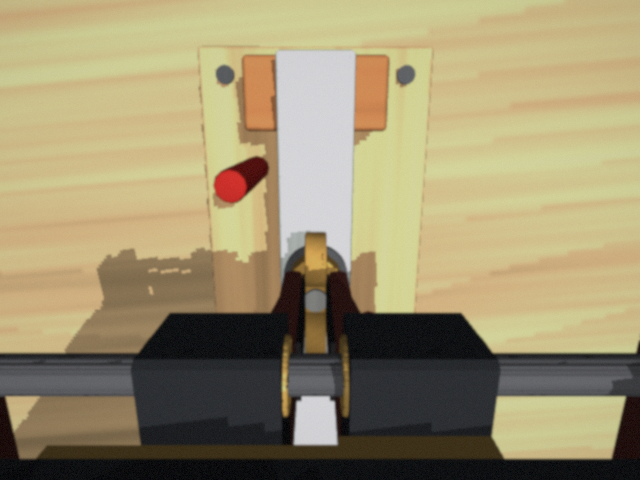

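The wings lie straight along the strap, with equal strap showing on both sides. Releasing and lifting.

Emit:
{"fn": "jog_arm", "kwargs": {"plan": "0 0 0 0 0 0; 0 0 0 0 0 0; 0 0 0 0 0 0; 0 0 0 0 0 0; 0 0 0 0 0 0; 0 0 0 0 0 0; 0 0 10 0 0 0; 0 0 30 0 0 0; 0 0 60 0 0 0; 0 0 90 0 0 0; 0 0 120 0 0 0; 0 0 130 0 0 0; 0 0 130 0 0 0; 0 0 130 0 0 0", "grip": -0.1}}

```text
clock: 11.38
eef_pos: [0.5685, -0.1914, 0.2024]
eef_rot: [0.999, -0.044, -0.0, 0.0]
wrist_force: [0.4, 0.4, 0.1]
gripper_width: 0.552
```

Run:
```python
from station import r, imaging
import cv2,numpy as np,pickle
s=r.observe(); print({k:np.round(s[k],4) for k in("eef_pos","eef_rot","wrist_force","gripper_width")})
c=imaging.capture("wrist"); cv2.imwrite("pics/wrist8.png",c["img"]); pickle.dump(c,open("w8.pkl","wb"))
c=imaging.capture("top"); cv2.imwrite("pics/top8.png",c["img"])
from h import *
c=pickle.load(open("w8.pkl","rb"));im=c["img"];h=cv2.cvtColor(im,cv2.COLOR_BGR2HSV);H,S,V=[h[...,i].astype(int) for i in range(3)]
m=((H>14)&(H<28)&(S>140)).astype(np.uint8); n,l,st,ce=cv2.connectedComponentsWithStats(m)
for i in range(1,n):
    if st[i,4]>150: print(st[i],ce[i])
cv2.imwrite("pics/w8c.png",cv2.resize(im[60:320,200:440],None,fx=2.3,fy=2.3,interpolation=cv2.INTER_CUBIC))
```

```text
{'eef_pos': array([ 0.5685, -0.1914,  0.2024]), 'eef_rot': array([ 9.99e-01, -4.37e-02, -1.00e-04,  3.00e-04]), 'wrist_force': array([0.3973, 0.4313, 0.0637]), 'gripper_width': np.float64(0.5519)}
[300 189  31  72 905] [315.14696133 221.06740331]
[166 335  32  83 971] [179.33264676 375.22760041]
[434 335  30  83 953] [451.         376.06295908]
[ 161  436  465   25 5946] [420.87739657 449.7662294 ]
```

View pics/w8c.png

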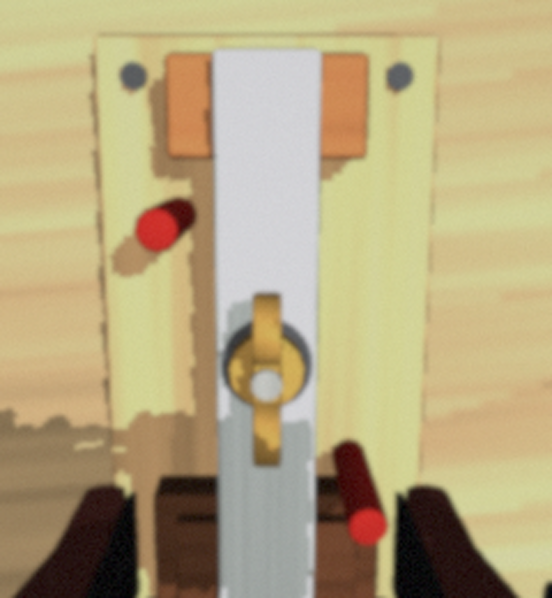

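View pics/top8.png

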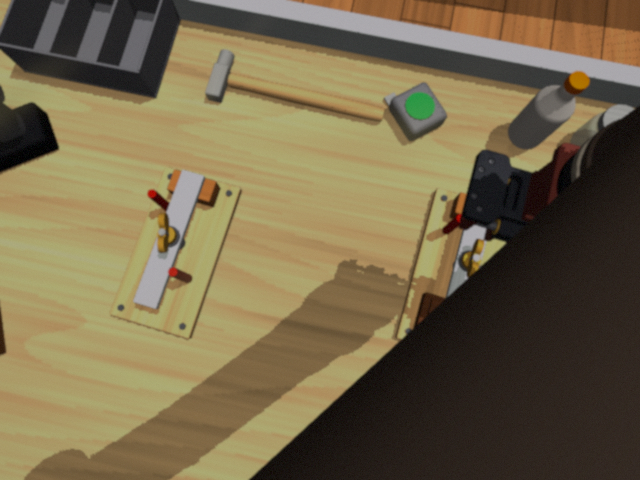

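After release, the wing centreline (crop column 267 at both ends) matches the strap centreline (267.5 to 267). The empty clamp looks the same as before. Handing in.

```bash
python3 -c "
from station import r
print(r.observe()['wrist_force'],r.close_job())"
```

```text
the job is handed in; nothing more can be done
[-0.64486272 -0.05321808 -0.1415814 ] None
```

I turned the wing nut on the clamp holding the post cap about 63° clockwise. Its wings now lie along the strap; I let go, lifted clear and handed the job in at about 11.5 s.

- **Alignment:** in the last wrist picture the wings line up with the strap to within about 0.5°. The tool finished at -5.0°, against a strap angle measured between -4.6° and -5.4°.
- **Failed first grasp:** the fingers closed at 0.002 because they were above the dip in the middle of the wings. I went 12 mm lower and the second grasp read 8.9 mm, matching the 9 mm wings.
- **Forces:** wrist readings at the end of each move stayed under about 7 N, and the final check showed under 1 N with the gripper clear.
- **Empty clamp:** its nut looks unchanged in the last top view, and the arm never went near it below about 0.2 m. In that view the arm hid part of the loaded clamp, so its final check rests on the wrist picture.

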